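# Close a repaired power adapter in the bench bar clamp and let the clamp off

## Robot

A 6-joint arm with a two-finger parallel gripper is mounted at the origin on the work surface. World frame = base frame: x ahead of the robot, y to its left, z up, the work surface at z = 0. Lengths are in m, angles in rad, forces in N, time in s.
With the tool pointing down it reaches from about 0.225 to 0.875 m from the base axis. Payload 3.4 kg.
Tool frame: the origin (TCP) lies on the centre line of the jaws, within the pads' length; the fingertips stand 17 mm ahead of it and the grasp point (between the pads) lies 2 mm behind it (nose_length is the distance from the TCP to the fingertips, in m); z points along the fingers, y is the line along which they close (so a half turn about z gives the same grasp; the last joint's range is limited). The gripper opens to 85 mm and grips with 20 to 120 N. Pads are 22 mm wide; open, the fingers measure 114 mm over their backs; the gripper's body (76 mm by 85 mm) begins 54 mm behind the grasp point. The pads swing forward as they close: fully open they stand 13 mm farther back than shut.
Start: joints at [1.098, 0.276, 1.505, -0, 1.361, -0.121], TCP at [0.198, 0.54, 0.248] pointing down, gripper open.
Joint ranges: [-2.89, 2.89], [-0.75, 2.08], [0.22, 2.7], [-1.18, 4.32], [0.11, 2.71], [-2.7, 2.7]. Speed limits (rad/s): [2.57, 2.57, 3.14, 3.14, 3.14, 3.14].

## Interface

Orientations are given as a unit quaternion [w, x, y, z].
In Python, from rig import get_state, get_image, sign_off, find_in, place_of, nose_length gives the robot as it stands.
- The arm moves only by the tool apply_moves, never from a script. Its argument "deltas" is one flat list of numbers, 5 for each row, row after row: the finger opening in mm, from 0 to 85.4, then the shift along the tool's x, y, z in mm, then the turn about the tool's z in degrees. A call has 1 to 12 rows; each row is the pose to reach, as a shift and turn from the pose commanded when the call began, along the tool's axes at that moment; what a row does not reach only later rows make up. A row lasts 1/12 s, in which the tool goes at most 41.7 mm and 7.16 degrees, less where a joint would pass 70% of its speed; a pose out of reach is approached as far as the arm can. A call with a gripper value outside its range is refused whole. The fingers move at their own pace and stop on an object; "squeeze" is the grip in N (left out, the last holds). Time passes only in rows, so rows that repeat a pose let the fingers close. It gives the time, the measured TCP pose, the force, the opening and the grip force at its end, in the units of the state.
- get_state(): the state, without advancing time (a new reading comes with each control period).
- get_image(name): name is "side" or "top"; returns a dict with "frame" (400x640x3 uint8, red, green, blue), "K" (3x3 intrinsics, pixels), "k1" (the pictures are not rectified: a ray, as slopes to the right and down, at radius r is drawn at 1 + k1 r^2 times it, then the intrinsics apply), "position" and "orientation" of the camera in the world. Camera axes: x right, y down, z forward; pixel columns grow to the right and rows downward; lengths in m; the calibration is good to about 2 mm. A picture is of the moment at which its call begins. There is no depth.
- sign_off(): hands the job in; it is judged then, once.
Trained networks look in a picture, given as the dict that the camera call returned (one of the last four; its "shot" number tells which), for a name from the list of things; names that differ only in an ending like _2 or _b are one class to them, and where a whole thing is asked for, a point or a joint stands for the part that bears it (a point fixed in the world has none). Each returns a list of dicts, best first, with "score" (0 to 1); they miss things now and then, are a little off and sometimes report something else, mostly with a low value. They report only what shows in the picture. A call takes as long as a camera call. They do not tell look-alikes from the thing itself.
- find_in(query, picture): "point" ([column, row] in pixels, amid what is visible of it).
- place_of(query, picture): "point" ([column, row] in pixels: a listed point, or the origin of a listed thing).
The state is a dict: "clock": time; "qpos": joint angles; "qd": joint speeds; "effort": joint torques, N m; "position": TCP position; "ee_rot": TCP orientation; "contact_force": force on the tool from outside, world axes, zero at the start; "moment": the same for the moment, N m; "width": finger opening in m; "gripper_force": force on a finger pad.
Only numpy, scipy, OpenCV 4.12 (cv2) and the standard library are available. Lean on these libraries where they do the work, as an engineer would, in place of code of your own. Each camera call takes 0.05 s, during which the arm holds its last target. There are 200 camera calls.

## Task

The repaired power adapter stands between the jaws of the bar clamp with its shell cover still proud. Pump the clamp's trigger until the jaw has pressed the cover fully shut, easing off as soon as it is home so that the shell is not crushed. Then press the release lever and slide the jaw all the way back to its stop, leaving the closed adapter standing where it is without touching it and the other things undisturbed.

Things in the scene. Friction and masses are not known exactly. Their poses are not given: they have to be found in the camera images.
- clamp: One-hand bar clamp lying on its side; toothed steel bar (20 mm wide, mid-height 28 mm) screwed to the bench at both ends. Origin: foot, on the bar's centre line, under the fixed pad's face. x axis along the bar from moving to fixed jaw, z up; jaws reach out to +y; handle, trigger and release lever to -y. Fixed, top at 47 mm. Space in front of trigger and lever is free, to 60 mm past the origin.
- fixed_jaw: Fixed jaw and its bracket at the end of the bar; rubber pad 30 mm wide, 32 mm high, its face at x = 0 of the clamp, y 45 to 75 mm. Same origin and axes as the clamp.
- jaw (a joint): Travel of the moving jaw (with housing, handle, trigger and release lever) along the bar, m: 0 = fully back at its stop; grows as it advances; the moving pad's face lies at x = -0.120 + this in the clamp's frame; about 0.084 once the adapter is shut. Friction about 4 N. A ratchet (teeth 5 mm apart) keeps it from going back unless the release lever is pressed.
- jaw_pad (a point): Centre of the face of the moving jaw's rubber pad (30 mm wide, 32 mm high), 28 mm above the clamp's origin, 60 mm to the +y side of the bar.
- trigger (a joint): Trigger angle, rad: 0 = out, 0.42 = end stop; springs out when let go. The first 0.1 to 0.2 is idle, then it feeds the jaw, 5 or 10 mm a full stroke. Pushed at trigger_pad: 4 to 7 N with the jaw free, 8 to 14 N while the cover goes on, steeply more once it is home, at any trigger angle: stop at 18 to 25 N; over 30 N crushes the shell. If the load drops away the pawl has skipped: pump again.
- trigger_pad (a point): Middle of the trigger's front face, 72 mm to the -y side of the bar, 28 mm up, at rest 8 mm behind the moving pad's face. Plate 30 mm long across the bar (58 to 88 mm from it), 8 thick, 16 to 41 mm up. Pushed in the clamp's -x direction with a fingertip; full stroke 37 mm towards the handle, 27 to 32 mm over the bench. If pinched against the handle instead, 0.6 of the forces do.
- handle_back (a point): Back of the fixed pistol handle opposite the trigger, 68 mm behind trigger_pad at rest; handle 16 mm thick, 16 to 104 mm from the bar, 15 to 43 mm up. Moves with the jaw.
- release (a joint): Release lever angle, rad: 0 to 0.2 at rest (it rides on the teeth), held by a light spring, 0.36 = fully pressed; from 0.23 the ratchet is free. Pressed in the clamp's -x direction with 2 to 10 N, up to 20 N to break loose while the clamp is tight; pushed on the same way (3 to 8 N) it carries the jaw back along the bar to its stop. Let go, it catches again.
- release_pad (a point): Middle of the front face of the release lever, a plate between the housing and the trigger's plate: 40 mm to the -y side of the bar, 28 mm up, 7 mm behind the moving pad's face. It reaches from 20 to 52 mm from the bar (housing ends at 20, trigger plate begins at 58), 6 mm thick, 17 to 40 mm up. Fully pressed it has moved about 13 mm back (-x) and 4 mm outward (-y).
- case: Laptop power adapter, 90 mm long (its y), 50 mm high, 36 mm thick when shut, two black shell halves, about 0.25 kg, standing loose on the mat between the pads, 1 to 4 mm off the fixed pad. Origin: centre of the underside of the half next to the fixed jaw (18 mm thick); x axis to the fixed jaw.
- cover (a joint): How far the cover half stands open, m: 0 = shut, 0.005 to 0.008 at the start; a tight fit that takes about 10 N to push on and stays where it is left.
- cover_face (a point): Centre of the cover's outer face, which the moving pad presses on, 25 mm above the mat.
- screw_dish: Small round steel dish, 60 mm wide, 18 mm high, to the +y side of the moving jaw: a bystander.
- memory_stick: Memory module lying flat, 132 x 30 x 4 mm, beyond the fixed end of the clamp: a bystander.
- screwdriver: Screwdriver, 170 mm, lying beyond the fixed end of the clamp: a bystander.
There are look-alikes about, which are no part of the job. Several things have the shape of the case; the one meant has the colours described above.

How it is judged:
By the outcome, as a careful person would: the job done as asked, in the order asked, and still so for the second after the job is handed in, with the robot touching nothing.
It also fails if it takes over 48 s, if anything falls off the work surface, if the arm or the gripper's body presses on something with over 40 N, if the wrist force passes 120 N, or if a joint passes its speed limit or range.

## Working session

There is one attempt and no reset: what is moved stays moved. The work goes in short steps, Python scripts to look and compute and a tool call to move; the robot and the scene stay as the last step left them, time stands still between calls to the robot, and variables do not carry over. Pictures are saved under pics/ and viewed, at most 10 in all, crops included, and the job is handed in when it is done.

Besides the shell and the picture viewer there is one more tool, called after "Emit:" as a command line: name --argument value ..., lists and objects as JSON in quotes. apply_moves: Moves the arm, as the interface text tells. Its arguments: {"type":"object","properties":{"deltas":{"type":"array"},"squeeze":{"type":"number"}},"required":["deltas"]}

```bash
mkdir -p pics
cat > h.py <<'E'
import numpy as np,cv2
from scipy.spatial.transform import Rotation as R
from rig import *
def rot(q): return R.from_quat([q[1],q[2],q[3],q[0]]).as_matrix()
def ray(p,uv):
    K=np.array(p['K']);d=np.array([(uv[0]-K[0,2])/K[0,0],(uv[1]-K[1,2])/K[1,1]])
    s=d.copy()
    for _ in range(20): s=d/(1+p['k1']*(s@s))
    return np.array(p['position']),rot(p['orientation'])@np.array([s[0],s[1],1])
def atz(p,uv,z):
    o,d=ray(p,uv);return o+d*(z-o[2])/d[2]
def proj(p,X):
    K=np.array(p['K']);c=rot(p['orientation']).T@(np.array(X)-p['position']);s=c[:2]/c[2]
    s=s*(1+p['k1']*(s@s));return [K[0,0]*s[0]+K[0,2],K[1,1]*s[1]+K[1,2]]
def save(p,n): cv2.imwrite(n,cv2.cvtColor(p['frame'],cv2.COLOR_RGB2BGR))
def tri(a,b):
    A=[];B=[]
    for o,d in (a,b):
        d=d/np.linalg.norm(d);P=np.eye(3)-np.outer(d,d);A.append(P);B.append(P@o)
    return np.linalg.solve(sum(A),sum(B))
E
python3 - <<'E'
from h import *
np.set_printoptions(precision=4,suppress=True)
s=get_state();print(s['clock'],s['position'],s['ee_rot'],nose_length)
for c in ('top','side'):
    p=get_image(c);save(p,f'pics/{c}0.png');print(c,p['position'])
    for n,z in (('clamp',0),('jaw_pad',.028),('trigger_pad',.028),('handle_back',.028),('release_pad',.028),('cover_face',.025),('case',0)):
        for r in place_of(n,p)[:3]: print(n,round(r['score'],2),np.round(r['point']),atz(p,r['point'],z))
E
```

```text
0.0 [0.1979 0.5393 0.2474] [-0.0003  0.175   0.9846 -0.0009] 0.017
top [ 0.3878 -0.0819  1.0343]
clamp 0.82 [337. 192.] [ 0.6013 -0.1418  0.    ]
clamp 0.65 [315. 160.] [ 0.6752 -0.099   0.    ]
jaw_pad 0.65 [313. 159.] [ 0.6698 -0.0955  0.028 ]
trigger_pad 0.71 [310. 226.] [ 0.5295 -0.0793  0.028 ]
trigger_pad 0.53 [292. 127.] [ 0.7434 -0.0543  0.028 ]
trigger_pad 0.23 [316. 160.] [ 0.6677 -0.1009  0.028 ]
handle_back 0.56 [277. 228.] [ 0.5292 -0.013   0.028 ]
release_pad 0.65 [304. 206.] [ 0.5706 -0.0702  0.028 ]
cover_face 0.91 [353. 268.] [ 0.4368 -0.1617  0.025 ]
cover_face 0.8 [438. 131.] [ 0.7165 -0.3682  0.025 ]
cover_face 0.77 [315. 162.] [ 0.664  -0.0996  0.025 ]
case 0.96 [426. 125.] [ 0.7393 -0.3491  0.    ]
case 0.8 [342. 278.] [ 0.4194 -0.1396  0.    ]
case 0.69 [334. 169.] [ 0.6532 -0.1395  0.    ]
side [ 0.1778 -0.6146  0.5903]
clamp 0.76 [333. 233.] [ 0.5963 -0.1495  0.    ]
clamp 0.41 [350. 293.] [ 0.5244 -0.2819  0.    ]
jaw_pad 0.61 [345. 194.] [ 0.6713 -0.0944  0.028 ]
trigger_pad 0.58 [288. 213.] [ 0.5419 -0.0717  0.028 ]
handle_back 0.55 [268. 198.] [ 0.5349 -0.0103  0.028 ]
release_pad 0.43 [296. 209.] [ 0.5618 -0.0723  0.028 ]
cover_face 0.83 [462. 262.] [ 0.7165 -0.3667  0.025 ]
cover_face 0.82 [340. 198.] [ 0.659  -0.0952  0.025 ]
cover_face 0.72 [309. 154.] [0.7088 0.0789 0.025 ]
case 0.98 [309. 158.] [0.7207 0.0951 0.    ]
case 0.97 [262. 270.] [ 0.4308 -0.1457  0.    ]
case 0.56 [358. 219.] [ 0.6629 -0.148   0.    ]
```

View pics/top0.png

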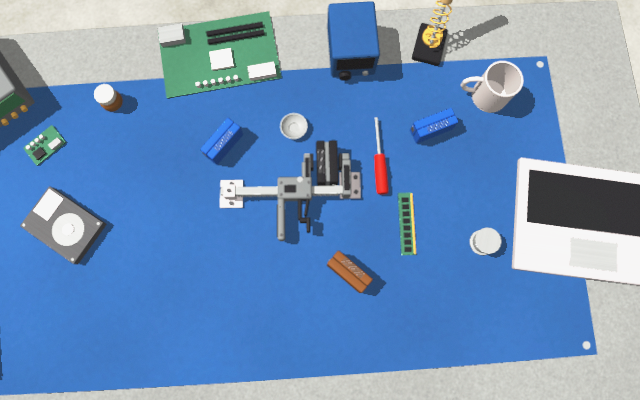

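View pics/side0.png

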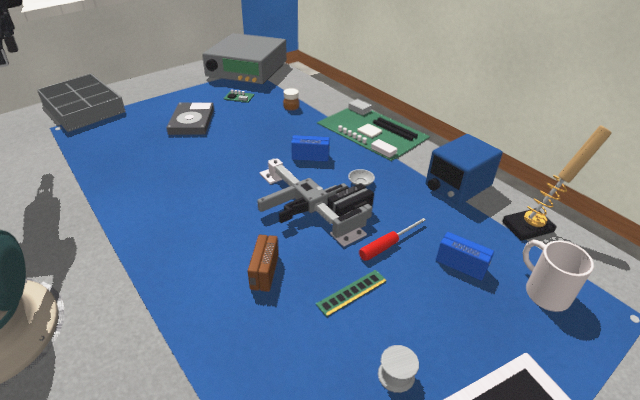

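Run:
```python
from h import *
a=cv2.imread('pics/top0.png')[130:250,215:375];b=cv2.imread('pics/side0.png')[150:255,250:390]
cv2.imwrite('pics/c1.png',cv2.resize(a,(800,600),interpolation=cv2.INTER_CUBIC))
cv2.imwrite('pics/c2.png',cv2.resize(b,None,fx=5.7,fy=5.7,interpolation=cv2.INTER_CUBIC))
```

```text
(no output)
```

View pics/c1.png

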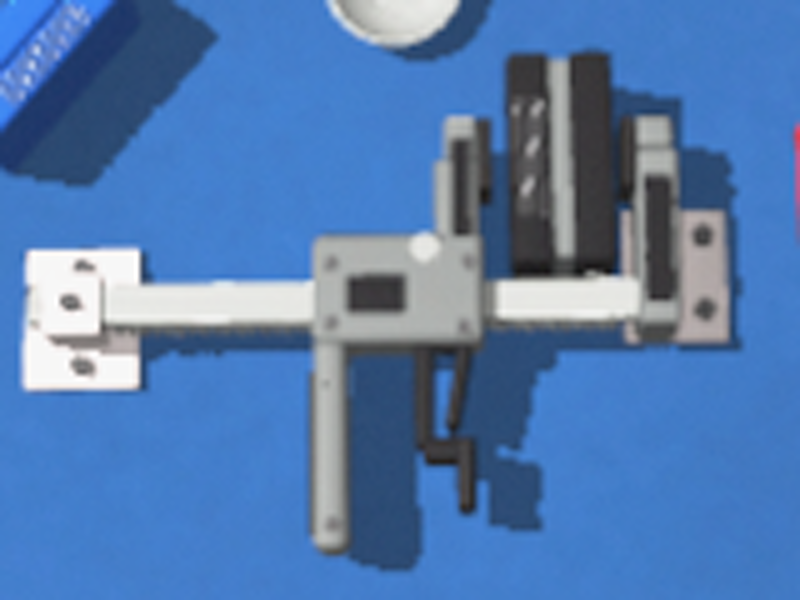

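View pics/c2.png

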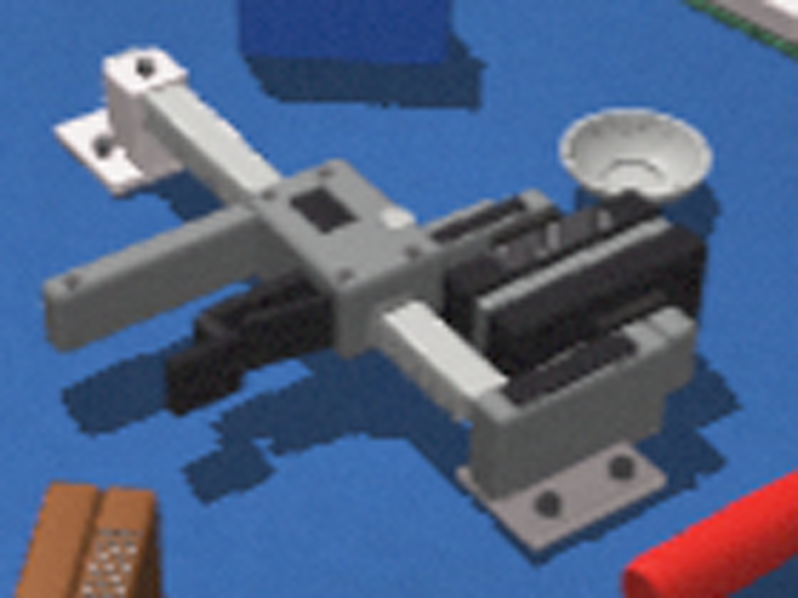

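Run:
```python
from h import *
np.set_printoptions(precision=4,suppress=True)
p=get_image('top')
def w(x,y,z): return atz(p,(215+x/5,130+y/5),z)
a,b=w(110,305,.036),w(635,300,.036)
for n,q in dict(barL=(110,305,.036),barR=(635,300,.036),fixpad=(620,158,.044),movpad=(491,160,.044),trigfront=(475,475,.041),trigend=(475,512,.041),trigin=(475,438,.041),relfrontend=(458,430,.04),relfrontroot=(471,348,.04),handleback=(312,450,.043),handleend=(330,552,.043),caseL=(506,60,.05),caseR=(610,60,.05),caseNearR=(612,268,.05),caseNearL=(515,268,.05)).items(): print(n,w(*q))
ex=(b-a)/np.linalg.norm(b-a);print('yaw',np.degrees(np.arctan2(ex[1],ex[0])))
```

```text
barL [0.6104 0.0658 0.036 ]
barR [ 0.5981 -0.1506  0.036 ]
fixpad [ 0.6568 -0.1485  0.044 ]
movpad [ 0.6595 -0.0951  0.044 ]
trigfront [ 0.5291 -0.08    0.041 ]
trigend [ 0.514  -0.0791  0.041 ]
trigin [ 0.5442 -0.081   0.041 ]
relfrontend [ 0.5481 -0.0743  0.04  ]
relfrontroot [ 0.5816 -0.0818  0.04  ]
handleback [ 0.5434 -0.0148  0.043 ]
handleend [ 0.5015 -0.0199  0.043 ]
caseL [ 0.7004 -0.1041  0.05  ]
caseR [ 0.6975 -0.1472  0.05  ]
caseNearR [ 0.609  -0.1413  0.05  ]
caseNearL [ 0.6117 -0.1018  0.05  ]
yaw -93.26825771000851
```

Emit:
apply_moves --deltas '[0,-531,-496,80,-16.9,0,-531,-496,80,-16.9,0,-531,-496,80,-16.9,0,-531,-496,80,-16.9,0,-531,-496,80,-16.9,0,-531,-496,80,-16.9,0,-531,-496,80,-16.9,0,-531,-496,80,-16.9,0,-531,-496,80,-16.9,0,-531,-496,80,-16.9,0,-531,-496,80,-16.9,0,-531,-496,80,-16.9]' --squeeze 20

```text
clock: 1.85
position: [0.4217, 0.0965, 0.1941]
ee_rot: [0.001, 0.029, 1.0, 0.0]
contact_force: [1.0, 1.1, -0.7]
width: 0.0003
gripper_force: 0.0
```

Emit:
apply_moves --deltas '[0,-105,-185,60,0,0,-105,-185,60,0,0,-105,-185,60,0,0,-105,-185,60,0,0,-105,-185,60,0,0,-105,-185,60,0,0,-105,-185,60,0,0,-105,-185,60,0]'

```text
clock: 2.52
position: [0.515, -0.0923, 0.1334]
ee_rot: [-0.001, 0.029, 1.0, 0.001]
contact_force: [-0.7, 0.4, 0.3]
width: 0.0001
gripper_force: 0.0
```

```bash
cat > l.py <<'E'
from h import *
import sys
np.set_printoptions(precision=4,suppress=True)
s=get_state();O=np.array([.598,-.1455]);t=np.radians(-93.3);ex=np.array([np.cos(t),np.sin(t)]);ey=np.array([-ex[1],ex[0]])
d=s['position'][:2]-O;T=rot(s['ee_rot'])
print(s['clock'],'clamp xy',d@ex,d@ey,'z',s['position'][2],'toolx ang',np.degrees(np.arctan2(T[1,0],T[0,0])),'tilt',T[:,2],'F',np.array(s['contact_force'][:2])@np.array([ex,ey]).T)
if len(sys.argv)>1:
    p=get_image('top');b=get_image('side')
    A=cv2.resize(cv2.cvtColor(p['frame'],cv2.COLOR_RGB2BGR)[130:250,215:375],None,fx=2.5*2,fy=2.5*2,interpolation=cv2.INTER_CUBIC)
    B=cv2.resize(cv2.cvtColor(b['frame'],cv2.COLOR_RGB2BGR)[150:270,250:410],None,fx=5,fy=5,interpolation=cv2.INTER_CUBIC)
    cv2.imwrite(sys.argv[1],cv2.resize(np.vstack([A,B]),(400,600)) if len(sys.argv)<3 else (A if sys.argv[2]=='top' else B))
E
python3 l.py
```

```text
2.5167 clamp xy -0.04838090887059482 -0.08590731749594244 z 0.13341838071940043 toolx ang 176.64598796514426 tilt [-0.0016  0.0013 -1.    ] F [-0.3115 -0.7092]
```

Emit:
apply_moves --deltas '[0,-11,-16,30,0,0,-11,-16,60,0,0,-11,-16,98,0,0,-11,-16,98,0,0,-11,-16,98,0]'

```text
clock: 2.93
position: [0.5235, -0.1067, 0.0352]
ee_rot: [-0.002, 0.028, 1.0, 0.001]
contact_force: [-0.2, 0.5, 0.3]
width: -0.0002
gripper_force: 0.0
```

```bash
python3 l.py pics/d1.png side
```

```text
2.9333 clamp xy -0.03446425948593459 -0.07664057325169014 z 0.03524826784286542 toolx ang 176.84037222527584 tilt [-0.0046  0.002  -1.    ] F [-0.4778 -0.2487]
```

View pics/d1.png

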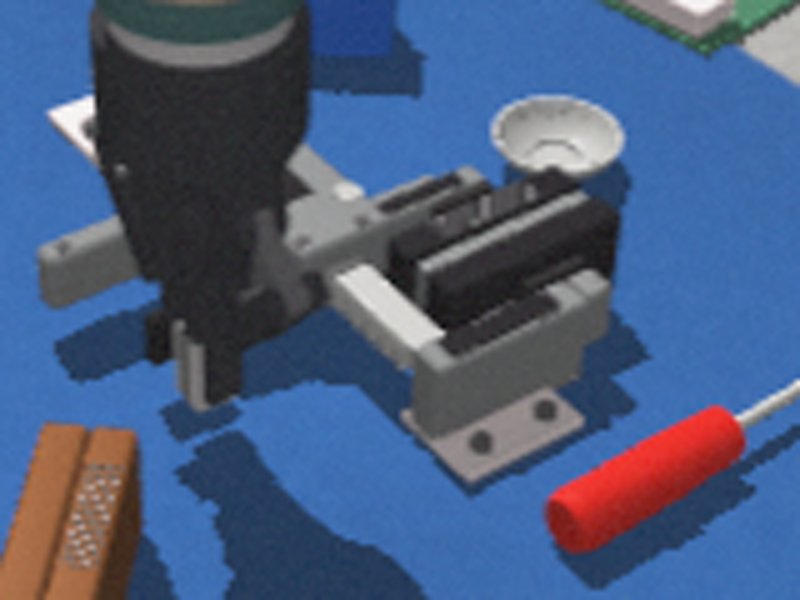

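Emit:
apply_moves --deltas '[0,0,8,0,0,0,0,16,0,0,0,0,24,0,0,0,0,30,0,0,0,0,36,0,0,0,0,36,0,0]'

```text
clock: 3.53
position: [0.5284, -0.0726, 0.0373]
ee_rot: [0.001, 0.027, 1.0, -0.001]
contact_force: [-1.9, -5.3, 3.3]
width: -0.0002
gripper_force: 2.4
```

```bash
python3 l.py
```

```text
3.5333 clamp xy -0.0687238150624548 -0.07369770712629026 z 0.037256755337591804 toolx ang 176.8710705977827 tilt [ 0.0026 -0.0022 -1.    ] F [ 5.4514 -1.6208]
```

Emit:
apply_moves --deltas '[0,0,5,0,0,0,0,10,0,0,0,0,10,0,0]'

```text
clock: 3.78
position: [0.5298, -0.0674, 0.0373]
ee_rot: [0.002, 0.026, 1.0, -0.005]
contact_force: [-2.3, -18.9, 4.8]
width: 0.0
gripper_force: 8.9
```

Emit:
apply_moves --deltas '[0,0,4,0,0,0,0,4,0,0]'

```text
clock: 3.95
position: [0.5301, -0.0663, 0.0374]
ee_rot: [0.002, 0.025, 1.0, -0.007]
contact_force: [-3.9, -27.9, 3.4]
width: 0.0003
gripper_force: 13.2
```

```bash
python3 l.py pics/d2.png top
```

```text
3.95 clamp xy -0.07520605948220711 -0.07233350826243248 z 0.03738536923030845 toolx ang 177.15011230555976 tilt [ 0.0039 -0.0145 -0.9999] F [28.0903 -2.2914]
```

View pics/d2.png

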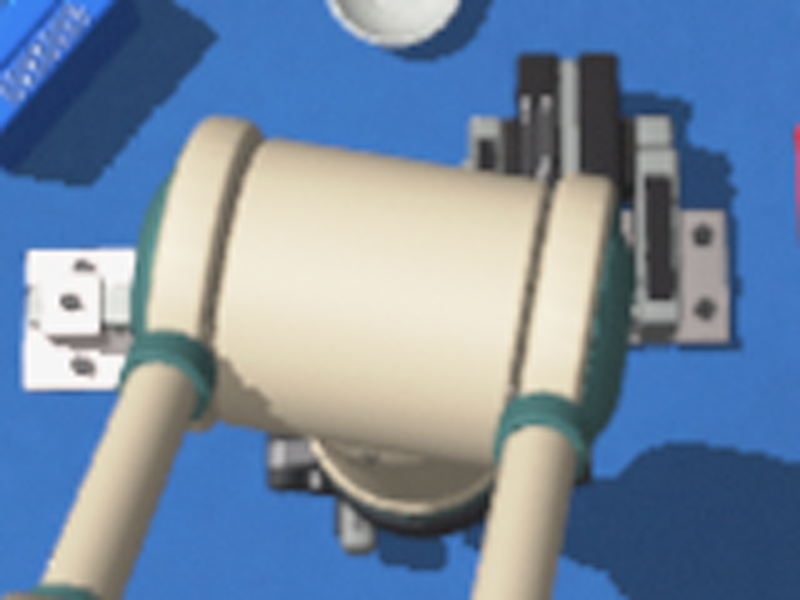

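Emit:
apply_moves --deltas '[0,0,-20,0,0,0,0,-40,0,0,0,0,-56,0,0,0,0,-56,0,0]'

```text
clock: 4.38
position: [0.5258, -0.1167, 0.0361]
ee_rot: [0.001, 0.03, 1.0, -0.0]
contact_force: [0.8, -0.2, -0.1]
width: 0.0003
gripper_force: 0.0
```

```bash
python3 l.py pics/d3.png top
```

```text
4.3833 clamp xy -0.02462369416859721 -0.0737536005134814 z 0.036145338642654616 toolx ang 176.59041266159628 tilt [ 0.0016 -0.0004 -1.    ] F [0.1956 0.797 ]
```

View pics/d3.png

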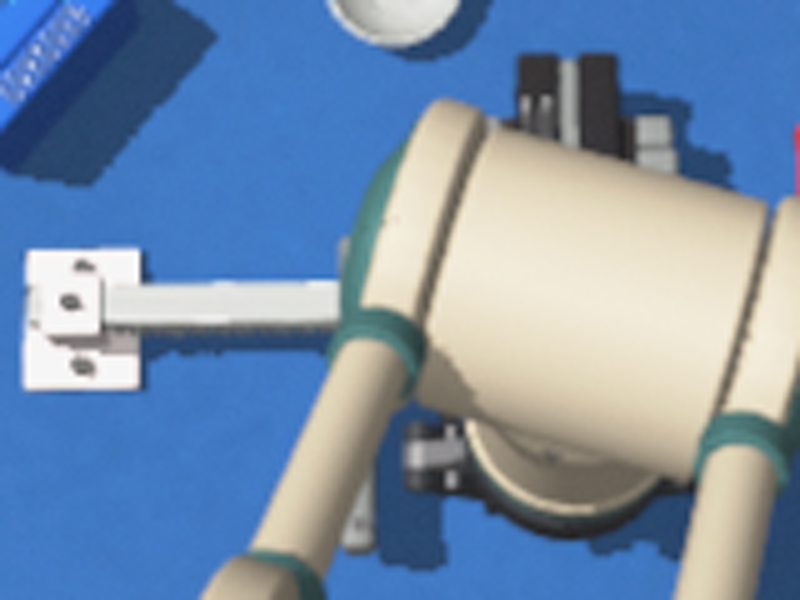

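Emit:
apply_moves --deltas '[0,0,8,0,0,0,0,16,0,0,0,0,22,0,0,0,0,28,0,0,0,0,28,0,0]'

```text
clock: 4.9
position: [0.5257, -0.0869, 0.0358]
ee_rot: [-0.001, 0.026, 1.0, -0.002]
contact_force: [-3.3, -9.9, 0.8]
width: -0.0001
gripper_force: 5.1
```

```bash
python3 l.py
```

```text
4.9 clamp xy -0.05430364209132291 -0.07556472858565896 z 0.03580002427452815 toolx ang 177.0294377475975 tilt [-0.0022 -0.004  -1.    ] F [10.1038 -2.7388]
```

Emit:
apply_moves --deltas '[0,0,2,0,0,0,0,4,0,0]'

```text
clock: 5.07
position: [0.5261, -0.0839, 0.0358]
ee_rot: [-0.001, 0.026, 1.0, -0.002]
contact_force: [-2.8, -11.7, -0.2]
width: -0.0002
gripper_force: 5.6
```

Emit:
apply_moves --deltas '[0,0,1.5,0,0,0,0,3,0,0,0,0,3,0,0]'

```text
clock: 5.32
position: [0.5265, -0.0817, 0.0358]
ee_rot: [-0.001, 0.026, 1.0, -0.003]
contact_force: [-3.6, -13.4, -1.2]
width: 0.0002
gripper_force: 6.9
```

Emit:
apply_moves --deltas '[0,0,1,0,0,0,0,2,0,0,0,0,2,0,0]'

```text
clock: 5.57
position: [0.5267, -0.0808, 0.0359]
ee_rot: [-0.001, 0.026, 1.0, -0.004]
contact_force: [-3.1, -17.7, -1.1]
width: -0.0004
gripper_force: 8.4
```

Emit:
apply_moves --deltas '[0,0,1,0,0,0,0,1.5,0,0,0,0,1.5,0,0]'

```text
clock: 5.82
position: [0.5268, -0.08, 0.0359]
ee_rot: [-0.0, 0.025, 1.0, -0.005]
contact_force: [-3.5, -19.1, -1.3]
width: -0.0001
gripper_force: 9.5
```

```bash
python3 l.py pics/d4.png top
```

```text
5.8167 clamp xy -0.061278403924375884 -0.07482717925537608 z 0.03586792262498578 toolx ang 177.09517063973223 tilt [-0.0012 -0.009  -1.    ] F [19.2837 -2.4378]
```

View pics/d4.png

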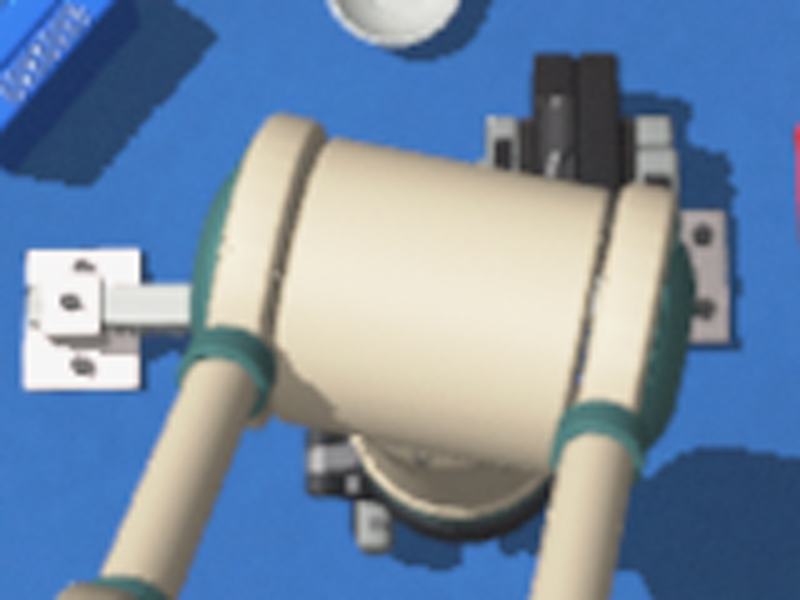

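Emit:
apply_moves --deltas '[0,0,0.7,0,0,0,0,1.3,0,0,0,0,1.3,0,0]'

```text
clock: 6.17
position: [0.5269, -0.0794, 0.0359]
ee_rot: [-0.0, 0.025, 1.0, -0.005]
contact_force: [-5.6, -20.7, -1.6]
width: -0.0002
gripper_force: 10.5
```

Emit:
apply_moves --deltas '[0,0,0.6,0,0,0,0,0.9,0,0,0,0,0.9,0,0]'

```text
clock: 6.42
position: [0.5271, -0.0789, 0.0359]
ee_rot: [-0.0, 0.025, 1.0, -0.005]
contact_force: [-4.0, -23.3, -2.2]
width: 0.0001
gripper_force: 11.0
```

Emit:
apply_moves --deltas '[0,0,-15,0,0,0,0,-35,0,0,0,0,-50,0,0,0,0,-50,0,0,0,-20,-50,0,0,0,-37,-50,0,0,0,-37,-50,0,0]'

```text
clock: 7.0
position: [0.5656, -0.1251, 0.0363]
ee_rot: [0.003, 0.028, 1.0, -0.0]
contact_force: [0.7, -0.5, 0.0]
width: -0.0001
gripper_force: 0.0
```

```bash
python3 l.py pics/d5.png top
```

```text
7.0 clamp xy -0.018536271787964798 -0.033568088325564606 z 0.036317120854576806 toolx ang 176.80713340470604 tilt [ 0.0052 -0.0005 -1.    ] F [0.5058 0.7129]
```

View pics/d5.png

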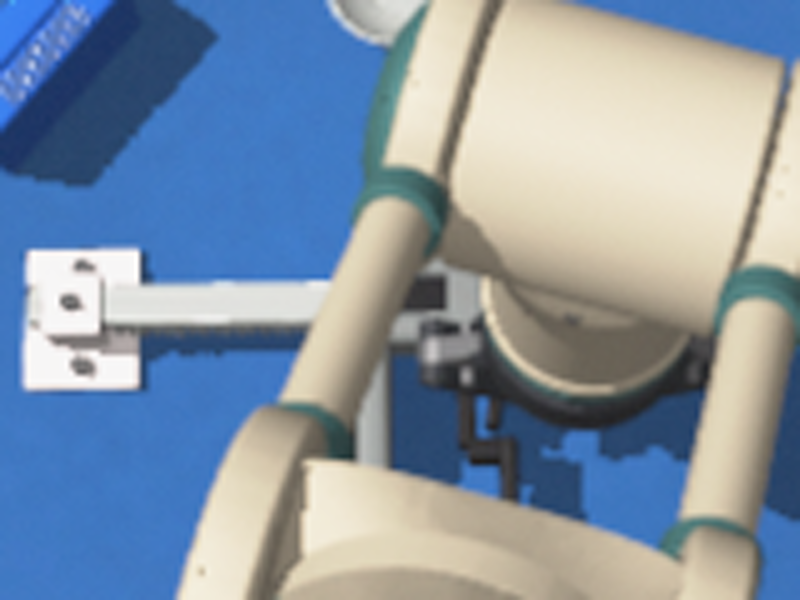

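Emit:
apply_moves --deltas '[0,4,4,0,0,0,4,10,0,0,0,4,14,0,0,0,4,18,0,0,0,4,22,0,0,0,4,22,0,0]'

```text
clock: 7.6
position: [0.5579, -0.1035, 0.0359]
ee_rot: [-0.001, 0.028, 1.0, -0.0]
contact_force: [-2.9, -1.7, -0.2]
width: -0.0002
gripper_force: 1.1
```

```bash
python3 l.py
```

```text
7.6 clamp xy -0.0396647567741476 -0.04245013015296535 z 0.03586256339867186 toolx ang 176.81035990830955 tilt [-0.0015 -0.0003 -1.    ] F [ 1.8714 -2.8467]
```

Emit:
apply_moves --deltas '[0,-2,5,0,0,0,-2,10,0,0,0,-2,15,0,0,0,-2,20,0,0,0,-2,26,0,0,0,-2,32,0,0,0,-2,38,0,0,0,-2,44,0,0,0,-2,50,0,0,0,-2,56,0,0,0,-2,60,0,0,0,-2,60,0,0]'

```text
clock: 8.6
position: [0.562, -0.0437, 0.0355]
ee_rot: [-0.002, 0.028, 1.0, 0.0]
contact_force: [-3.3, -2.3, 0.1]
width: -0.0001
gripper_force: 1.7
```

```bash
python3 l.py pics/d6.png top
```

```text
8.6 clamp xy -0.09952706815275279 -0.04175345202637527 z 0.035499376717733185 toolx ang 176.78625579463912 tilt [-0.0044  0.0002 -1.    ] F [ 2.4548 -3.1513]
```

View pics/d6.png

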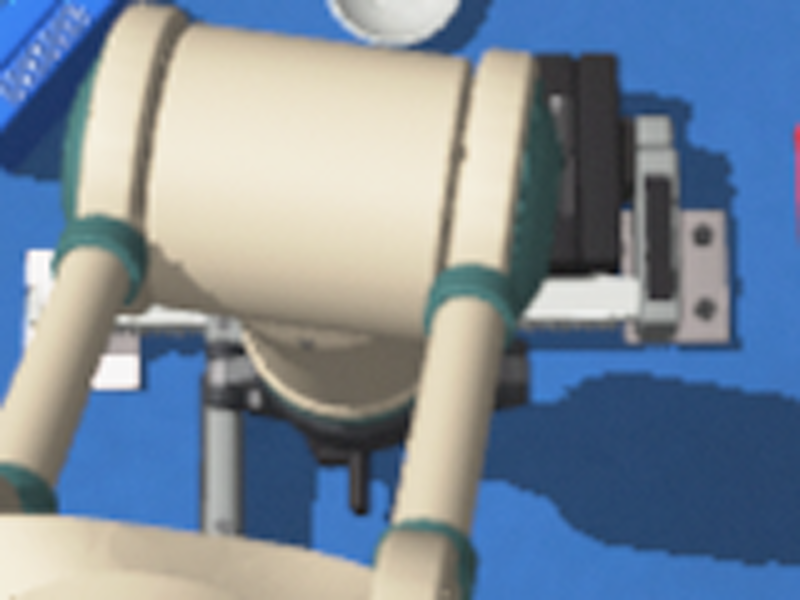

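Emit:
apply_moves --deltas '[0,-2,5,0,0,0,-2,10,0,0,0,-2,15,0,0,0,-2,20,0,0,0,-2,20,0,0]'

```text
clock: 9.12
position: [0.5659, -0.0239, 0.0354]
ee_rot: [-0.002, 0.028, 1.0, 0.0]
contact_force: [-3.6, -1.6, -0.8]
width: 0.0004
gripper_force: 1.8
```

Emit:
apply_moves --deltas '[0,0,3,0,0,0,0,6,0,0,0,0,6,0,0]'

```text
clock: 9.37
position: [0.5661, -0.0208, 0.0355]
ee_rot: [-0.002, 0.027, 1.0, -0.002]
contact_force: [-6.8, -10.3, 0.3]
width: 0.0
gripper_force: 6.2
```

```bash
python3 l.py
```

```text
9.3667 clamp xy -0.12264083063426558 -0.03906007192494471 z 0.035496336832786156 toolx ang 176.8959998130118 tilt [-0.0038 -0.0047 -1.    ] F [10.6723 -6.2444]
```

Emit:
apply_moves --deltas '[0,0,2,0,0,0,0,3,0,0,0,0,3,0,0]'

```text
clock: 9.62
position: [0.566, -0.0197, 0.0356]
ee_rot: [-0.002, 0.027, 1.0, -0.004]
contact_force: [-6.3, -16.4, 0.4]
width: 0.0001
gripper_force: 8.9
```

Emit:
apply_moves --deltas '[0,0,-10,0,0,0,0,-25,0,0,0,0,-35,0,0,0,0,-35,0,0,0,0,-35,-40,0,0,0,-35,-80,0,0,0,-35,-120,0,0,40,-35,-160,0,0,80,-35,-160,0,0,120,-35,-160,0,0,160,-35,-160,0,0,160,-35,-160,0]'

```text
clock: 10.62
position: [0.3986, -0.0389, 0.1955]
ee_rot: [-0.003, 0.028, 1.0, 0.001]
contact_force: [-0.2, 0.1, -0.5]
width: 0.0
gripper_force: 0.0
```

Emit:
apply_moves --deltas '[0,40,40,0,0,0,70,80,0,0,0,90,120,0,0,0,90,160,0,0,0,90,200,0,0,0,90,200,0,0,0,90,200,0,0]'

```text
clock: 11.2
position: [0.3279, 0.168, 0.1965]
ee_rot: [0.001, 0.026, 1.0, 0.002]
contact_force: [0.1, 0.1, 0.5]
width: 0.0002
gripper_force: 0.0
```

Run:
```python
from h import *
np.set_printoptions(precision=4,suppress=True)
s=get_state();print(s['clock'],s['position'],s['contact_force'])
O=np.array([.598,-.1455]);t=np.radians(-93.3);ex=np.array([np.cos(t),np.sin(t)]);ey=np.array([-ex[1],ex[0]])
for c in ('top','side'):
    p=get_image(c);save(p,f'pics/{c}9.png')
    for n,z in (('jaw_pad',.028),('trigger_pad',.028),('release_pad',.028),('handle_back',.028),('cover_face',.025),('case',0),('screw_dish',0)):
        for r in place_of(n,p)[:4]:
            d=atz(p,r['point'],z)[:2]-O
            if np.linalg.norm(d)<.19: print(c,n,round(r['score'],2),np.round(r['point']),np.array([d@ex,d@ey]))
# top-down case extents and handle: image rows in crop coordinates
f=cv2.imread('pics/top9.png');g=cv2.cvtColor(f,cv2.COLOR_BGR2GRAY)
print(g[152,305:350]);print(g[225,240:300])
print('side of handle expected px', [proj(p2,[*(O+(x*ex-.06*ey)),.043]) for p2 in [get_image('top')] for x in (-.128-.068,-.128-.052)])
```

```text
11.2 [0.3279 0.168  0.1965] [0.0989 0.095  0.4817]
top jaw_pad 0.74 [280. 162.] [-0.1248  0.0633]
top trigger_pad 0.46 [279. 225.] [-0.1255 -0.0697]
top release_pad 0.53 [276. 207.] [-0.1317 -0.0318]
top cover_face 0.95 [353. 266.] [ 0.0253 -0.1557]
top cover_face 0.94 [320. 161.] [-0.0399  0.0649]
top case 0.9 [336. 168.] [-0.0046  0.057 ]
top case 0.83 [344. 275.] [ 0.0076 -0.1726]
top screw_dish 0.76 [296. 127.] [-0.0909  0.1512]
top screw_dish 0.18 [335. 192.] [-0.0083  0.0043]
side jaw_pad 0.79 [323. 178.] [-0.1265  0.0653]
side jaw_pad 0.22 [334. 230.] [ 0.0219 -0.0132]
side trigger_pad 0.64 [274. 197.] [-0.1286 -0.0595]
side release_pad 0.64 [281. 191.] [-0.1387 -0.0348]
side release_pad 0.38 [325. 180.] [-0.1204  0.0653]
side handle_back 0.37 [358. 217.] [0.0161 0.0486]
side cover_face 0.67 [272. 266.] [ 0.0319 -0.1564]
side case 0.8 [260. 269.] [ 0.0062 -0.168 ]
side case 0.58 [357. 216.] [-0.01    0.0699]
side screw_dish 0.24 [332. 229.] [-0.0072  0.0046]
[111 109 111 110 110 108 110 110 110 110 110 109 110 110 109 102  75  60
  68  76  98 100  79  67  55  44  54  55  54  52  51  52  49  46  52  59
  61  65  64  58  58  60  59  62  65]
[111 111 112 102 104 156 179 174 166 153 120  79  65  67  65  64  67  65
  65  66  66  64  65  66  66  67  90 113 111 109 110 112 110  94  68  67
  41  37  56  66  66  67  68  66  67  67  64  66  67  67  66  89 111 111
 111 113 112 111 111 112]
side of handle expected px [[np.float64(243.51499920271888), np.float64(219.2860292162076)], [np.float64(251.40218638275832), np.float64(219.2184839960074)]]
```

Run:
```python
import cv2,numpy as np
f=cv2.imread('pics/top9.png')[130:250,215:375]
z=cv2.imread('pics/top0.png')[130:250,215:375]
for n,g in [('0',z)]+[(k,cv2.resize(cv2.imread(f'pics/{k}.png'),(160,120),interpolation=cv2.INTER_AREA)) for k in('d3','d4','d6')]+[('9',f)]:
    for r in (14,17,20): print(n,r,cv2.cvtColor(g,cv2.COLOR_BGR2GRAY)[r,98:128])
```

```text
0 14 [116 115 101  69  56  58  56  58  55  58  50 100 158 175 174 138  56  57
  57  56  55  56  53  53  89 116 114 116 114 114]
0 17 [116 117 104  71  58  59  58  58  57  54  51  89 149 177 175 142  67  59
  59  57  55  57  55  52  73  93  94 105 116 117]
0 20 [117 117 102  68  75  92  85  70  78 125 124  70 138 176 175 143  73  57
  57  56  56  55  56  48  56  68  70  68  70  71]
d3 14 [111 110 111 112 101  79  57  55  54  54  53  52  50  75 134 167 154 107
  57  54  54  53  53  51  49  71  99 110 110 111]
d3 17 [112 113 113 113 101  72  56  54  54  53  54  53  51  77 135 168 154 108
  59  54  55  54  54  53  50  58  89 109 111 111]
d3 20 [112 112 112 112 100  80 124 139  75  62 119 136  94  82 135 168 152 107
  57  53  55  55  53  54  50  48  57  64  66  66]
d4 14 [111 111 111 111 110 110 112 106  84  55  53  54  53  54  52  52  45  45
  54  57  54  55  53  52  50  70  98 109 111 111]
d4 17 [111 113 112 113 112 113 113 103  78  55  55  55  53  51  51  50  45  45
  54  55  53  54  55  54  49  59  89 109 111 111]
d4 20 [113 113 112 113 112 113 112 103  78  67  70  75 110 120  89  69  55  46
  55  56  56  55  55  53  50  49  57  65  66  66]
d6 14 [206 203 201 199 195 193 184 152 108  83  59  54  56  54  54  51  44  44
  55  56  55  53  55  52  50  70 100 111 111 110]
d6 17 [217 215 213 210 209 208 186 135  94  67  56  55  55  52  53  51  46  46
  55  57  55  55  55  52  50  59  90 110 112 111]
d6 20 [223 221 221 220 218 211 174 114  84  62  56  70 122 139 100  71  55  46
  56  57  56  54  54  53  51  47  57  67  66  65]
9 14 [109 108 107 108 108 109 109 101  77  53  54  53  55  51  51  52  40  44
  52  56  53  54  51  53  45  67  96 106 106 109]
9 17 [109 111 109 111 108 110 110 100  77  54  54  54  53  52  51  52  43  44
  53  54  53  52  53  50  46  56  89 108 108 109]
9 20 [111 110 109 109 111 110 110 101  75  69  73  63 119 138  96  67  54  44
  55  53  54  51  53  51  49  46  56  63  65  64]
```

Unchanged since pressing: the cover is shut, the case is where the clamping left it, and the jaw is at its stop.

```bash
python3 -c "
from rig import *
print(sign_off())"
```

```text
the job is handed in; nothing more can be done
None
```

The job is handed in at about 11 s on the robot clock (limit 48 s): the cover is pressed shut (last push about 23 N at the trigger), the jaw is back at its stop, the closed adapter stands untouched since pressing, and nothing else was knocked. During the first stroke, before the cover was shut, the push reached about 28 N, probably at the trigger's end stop.

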